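# Hang the parts baskets under the bench lamp

## Robot

A 7-joint arm with a two-finger parallel gripper is mounted at the origin on the work surface. World frame = base frame: x ahead of the robot, y to its left, z up, the work surface at z = 0. Lengths are in mm, angles in rad, forces in N, time in s.
With the tool pointing down it reaches from about 400 to 875 mm from the base axis. Payload 4.4 kg.
Tool frame: the origin (TCP) lies on the centre line of the jaws, within the pads' length; the fingertips stand 25 mm ahead of it and the grasp point (between the pads) lies 6 mm ahead of it (ctrl.finger_overhang is the distance from the TCP to the fingertips, in mm); z points along the fingers, y is the line along which they close (so a half turn about z gives the same grasp; the last joint's range is limited). The gripper opens to 85 mm and grips with 20 to 120 N. Pads are 22 mm wide; open, the fingers measure 114 mm over their backs; the gripper's body (76 mm by 85 mm) begins 54 mm behind the grasp point. The pads swing forward as they close: fully open they stand 13 mm farther back than shut.
Start: joints at [-1.278, 0.628, 0.038, 1.517, -0.027, 0.996, -0.02], TCP at [228.226, 608.63, 256.313] pointing down, gripper open.
Joint ranges: [-3.06, 3.06], [-0.37, 2.12], [-1.25, 1.32], [0.18, 2.47], [-1.1, 4.24], [0.23, 1.98], [-2.94, 2.94]. Speed limits (rad/s): [2.57, 2.57, 3.14, 3.14, 3.14, 3.14, 3.14].

## Interface

Orientations are given as [roll, pitch, yaw] about the fixed x, y, z axes, in that order (R = Rz(yaw) Ry(pitch) Rx(roll)).
In Python, from cell import ctrl gives the robot as it stands. The module is installed in compiled form; this text tells all that it offers.
- The arm moves only by the tool play_rows, never from a script. Its argument "targets" is a list of rows, each a list of 5 numbers: the closure, from 0 (fully open) to 1 (shut), then the shift along the tool's x, y, z in cm, then the turn about the tool's z in degrees. In form: [[gripper, dx, dy, dz, spin], ...]. A call has 1 to 10 rows; each row is the pose to reach, as a shift and turn from the pose commanded when the call began, along the tool's axes at that moment; what a row does not reach only later rows make up. A row lasts 1/10 s, in which the tool goes at most 50 mm and 8.59 degrees, less where a joint would pass 70% of its speed; a pose out of reach is approached as far as the arm can. A call with a gripper value outside its range is refused whole. The fingers move at their own pace and stop on an object; the grip force is fixed at half the most. Time passes only in rows, so rows that repeat a pose let the fingers close. It gives the time, the measured TCP pose, the force, the opening and the grip force at its end, in the units of the state.
- ctrl.read_state(): the state, without advancing time (a new reading comes with each control period).
- ctrl.get_image(name): name is "scene" or "top"; returns (picture, depth): 400x640x3 uint8, red, green, blue; 400x640 float32, mm along the optical axis (not along the pixel's ray), 0 where there is no reading.
- ctrl.calibration(name): a dict with "vfov" (degrees; the focal length in pixels is half the picture's height over the tangent of half this angle, whatever the lens; pixels are square), "cx", "cy" (the principal point, pixels), "extrinsics" (4x4, takes a point from camera to world coordinates). Camera axes: x right, y down, z forward; pixel columns grow to the right and rows downward; lengths in mm; the calibration is good to about 2 mm. A picture is of the moment at which its call begins. calibration takes no time and is no camera call.
- ctrl.finish_job(): hands the job in; it is judged then, once.
Trained networks look in the newest picture that a camera, given by its name, has taken for a name from the list of things; names that differ only in an ending like _2 or _b are one class to them, and where a whole thing is asked for, a point or a joint stands for the part that bears it (a point fixed in the world has none). Each returns a list of dicts, best first, with "confidence" (0 to 1); they miss things now and then, are a little off and sometimes report something else, mostly with a low value. They report only what shows in the picture. A call takes as long as a camera call.
- ctrl.search_frame(camera, name): "bbox" ([left, top, right, bottom] in pixels, round what is visible of it).
- ctrl.trace(camera, name): "pixels" (400x640 bool, what is visible of it) and "bbox" ([left, top, right, bottom] in pixels, round what is visible of it).
The state is a dict: "clock": time; "qpos": joint angles; "qd": joint speeds; "tau": joint torques, N m; "eef_pos": TCP position; "tool_rot": TCP orientation; "force": force on the tool from outside, world axes, zero at the start; "torque": the same for the moment, N m; "width": finger opening in mm; "gripper_force": force on a finger pad.
Only numpy, scipy, OpenCV 4.12 (cv2) and the standard library are available. Lean on these libraries where they do the work, as an engineer would, in place of code of your own. Each camera call takes 0.05 s, during which the arm holds its last target. There are 200 camera calls.

## Task

Clear the two parts baskets off the repair bench: hang each by the top of its handle on the hook of its own colour under the lamp bar, red on red and blue on blue, and leave them hanging level and free. Carry them level so that nothing spills, do not knock the lamp rack, and leave everything else on the bench where it stands.

Things in the scene. Friction and masses are not known exactly. Their poses are not given: they have to be found in the camera images.
- rack: Fixed lamp rack: white lamp bar 560 mm wide, 65 deep, on two 22 mm posts (20 mm behind the origin, 260 to each side) with flat feet. Bar underside 325 mm above the table, top 350; front edge 30 mm nearer the robot (-x) than the hooks, rear edge 35 mm beyond. Origin on the table midway below the hooks; x away from robot, y left along the bar, z up. Place and yaw vary.
- hook_red_seat (a point): Seat of the fixed red J-hook, where the centre line of a hung handle rests, 208.5 mm above the table. 8 mm round bar in the plane x = 0, axes as the rack. Stem comes down from the lamp bar at y = +35 mm; flat seat y = +16 to -12; slopes up to a free tip at y = -32, its top 16 mm above this point. Open towards -y only. A red clip on top of the bar marks it. Hooks 170 mm apart in y; which is left varies.
- basket_red_mid (a point): Black open parts basket with red rim and red handle, about 220 g, some parts fixed in it, standing on the table. Point on its centre line 60 mm above its underside. Tray 130 (x) by 85 (y) by 45 mm high, handle 124.5 mm high (see the peak). Same both ways round. x along the tray's length, z up.
- basket_red_peak (a point): Middle of the top of the red handle, on its centre line, 60 mm above basket_red_mid, same axes. Rigid round bar 9 mm thick in the plane y = 0: top flat from x = -8 to +8 mm, then straight slopes (39 degrees) down to x = -60 and +60, 42 mm below the top, then upright ends into the tray. Slopes free on all sides.
- hook_blue_seat (a point): Seat of the fixed blue J-hook, where the centre line of a hung handle rests, 208.5 mm above the table. 8 mm round bar in the plane x = 0, axes as the rack. Stem comes down from the lamp bar at y = +35 mm; flat seat y = +16 to -12; slopes up to a free tip at y = -32, its top 16 mm above this point. Open towards -y only. A blue clip on top of the bar marks it. Hooks 170 mm apart in y; which is left varies.
- basket_blue_mid (a point): Black open parts basket with blue rim and blue handle, about 220 g, some parts fixed in it, standing on the table. Point on its centre line 60 mm above its underside. Tray 130 (x) by 85 (y) by 45 mm high, handle 124.5 mm high (see the peak). Same both ways round. x along the tray's length, z up.
- basket_blue_peak (a point): Middle of the top of the blue handle, on its centre line, 60 mm above basket_blue_mid, same axes. Rigid round bar 9 mm thick in the plane y = 0: top flat from x = -8 to +8 mm, then straight slopes (39 degrees) down to x = -60 and +60, 42 mm below the top, then upright ends into the tray. Slopes free on all sides.
- cleaner: Blue cleaner bottle, 48 mm across, 115 mm tall, loose, between the baskets. Bystander; origin at the centre of its underside.
- spool: Orange solder spool, 60 mm across, 45 mm tall, loose, below the hooks. Bystander; origin at the centre of its underside.
- fan: Black square fan, 60 by 60 by 25 mm, loose, below the hooks. Bystander; origin at the centre of its underside.
- tin: Steel tin, 56 mm across, 55 mm tall, loose, below the hooks. Bystander; origin at the centre of its underside.
- screwdriver: Yellow screwdriver, 170 mm long, lying at the right, loose, x along its length. Bystander; origin at its underside.
- meter: Yellow multimeter standing upright, 50 by 85 by 130 mm, loose, at the right. Bystander; origin at the centre of its underside.
- bin: Black open bin, 120 by 170 by 70 mm, loose, at the left. Bystander; origin at the centre of its underside.

How it is judged (in metres and radians):
At the end, for the whole second after the job is handed in: Each basket hangs on the hook of its own colour: the middle of the top of its handle is within 22 mm of that hook's seat point and not more than 6 mm below it, and the basket leans less than 17 degrees (0.3 rad) (distance between basket_red_peak and hook_red_seat below 0.022 m and z of basket_red_peak in the frame of hook_red_seat above -0.006 m and angle between each of basket_red_peak, basket_blue_peak's own z axis and vertical below 0.3 rad and distance between basket_blue_peak and hook_blue_seat below 0.022 m and z of basket_blue_peak in the frame of hook_blue_seat above -0.006 m); the robot touches nothing.
It fails at once if a bystander is pushed more than 30 mm or tipped over (distance of any of cleaner, spool, fan, tin, screwdriver, meter, bin from where it was at the start of the episode above 0.03 m or angle between any of cleaner, spool, fan, tin, meter, bin's own z axis and vertical above 0.6 rad).
It fails at once if a basket is tipped more than 45 degrees, spilling its parts (angle between any of basket_red_peak, basket_blue_peak's own z axis and vertical above 0.785 rad).
It fails at once if the robot strikes the lamp rack harder than 20 N (contact force between any of the arm, the fingers and rack above 20 N).
It also fails if it takes over 70 s, if anything falls off the work surface, if the arm or the gripper's body presses on something with over 40 N, if the wrist force passes 120 N, or if a joint passes its speed limit or range.

## Working session

There is one attempt and no reset: what is moved stays moved. The work goes in short steps, Python scripts to look and compute and a tool call to move; the robot and the scene stay as the last step left them, time stands still between calls to the robot, and variables do not carry over. Pictures are saved under pics/ and viewed, at most 10 in all, crops included, and the job is handed in when it is done.

Besides the shell and the picture viewer there is one more tool, called after ">>>" as name(argument=value, ...), one argument or row to a line, values as JSON. play_rows: Moves the arm, as the interface text tells. Its arguments: {"type":"object","properties":{"targets":{"type":"array"}},"required":["targets"]}

```bash
mkdir -p pics
cat > h.py <<'E'
from cell import ctrl
import numpy as np, cv2
def cloud(name):
    im,d=ctrl.get_image(name); c=ctrl.calibration(name)
    f=im.shape[0]/2/np.tan(np.radians(c["vfov"]/2))
    v,u=np.mgrid[:d.shape[0],:d.shape[1]]
    P=np.stack([(u-c["cx"])/f*d,(v-c["cy"])/f*d,d],-1)
    E=np.array(c["extrinsics"]); W=P@E[:3,:3].T+E[:3,3]
    W[d==0]=np.nan
    return im,d,W
def save(im,fn): cv2.imwrite("pics/"+fn,im[:,:,::-1])
E
python3 - <<'E'
from h import *
print({k:np.round(v,3) for k,v in ctrl.read_state().items()})
for n in("scene","top"):
    im,d,W=cloud(n);save(im,n+"0.png");np.savez(n+"0.npz",im=im,W=W)
    c=ctrl.calibration(n);print(n,c)
    for t in["rack","basket_red_mid","basket_blue_mid","cleaner","spool","fan","tin","meter","bin","screwdriver"]:
        r=ctrl.trace(n,t)
        for q in r[:2]:
            p=W[q["pixels"]];p=p[~np.isnan(p[:,0])]
            print(t,round(q["confidence"],2),np.round(q["bbox"]),len(p),*( [np.round(np.percentile(p,a,axis=0)) for a in(3,50,97)] if len(p) else []))
E
```

```text
{'clock': np.float64(0.0), 'qpos': array([-1.278,  0.629,  0.038,  1.518, -0.027,  0.996, -0.02 ]), 'qd': array([ 0.   ,  0.002, -0.001,  0.001,  0.001, -0.001,  0.001]), 'tau': array([ 1.0000e-03, -5.6339e+01,  1.2270e+00, -1.9344e+01,  1.1000e-02,
        1.0000e-02, -0.0000e+00]), 'eef_pos': array([227.975, 608.087, 255.385]), 'tool_rot': array([-3.14 ,  0.   ,  2.783]), 'force': array([-0.62 , -0.004,  0.033]), 'torque': array([-0.014, -0.017,  0.008]), 'gripper_force': np.float64(0.0), 'width': np.float64(85.485)}
scene {'vfov': 56.24913949731361, 'cx': 318.5138308078053, 'cy': 198.4859889179128, 'extrinsics': array([[ 9.20121793e-01,  3.38051262e-01, -1.97730196e-01,
         7.74526420e+02],
       [ 3.91384283e-01, -7.75765620e-01,  4.94980854e-01,
        -4.99863839e+02],
       [ 1.39366142e-02, -5.32831162e-01, -8.46106804e-01,
         1.00580028e+03],
       [ 0.00000000e+00,  0.00000000e+00,  0.00000000e+00,
         1.00000000e+00]])}
rack 0.78 [273.  86. 399. 347.] 7246 [ 616. -300.    6.] [ 657. -153.  349.] [724. 241. 352.]
basket_red_mid 0.72 [279. 154. 328. 191.]
[... 1845 characters left out ...]
] 217 [445.   7.  42.] [465.  26.  82.] [487.  47. 118.]
spool 0.62 [326. 160. 349. 183.] 361 [620. -52.   1.] [644. -25.  45.] [674.  -0.  50.]
spool 0.35 [283. 158. 306. 183.] 407 [625.  75.   8.] [652. 105.  26.] [681. 133.  31.]
fan 0.91 [284. 159. 306. 187.] 385 [624.  78.   8.] [652. 106.  26.] [681. 133.  31.]
tin 0.63 [470. 145. 483. 197.] 288 [ 567. -448.   11.] [ 613. -436.   22.] [ 707. -424.   29.]
meter 0.64 [452. 207. 498. 229.] 917 [ 471. -456.   11.] [ 494. -403.  128.] [ 521. -376.  134.]
bin 0.64 [140. 180. 208. 231.] 2703 [492. 378.  -0.] [556. 479.   6.] [615. 553.  71.]
screwdriver 0.87 [469. 146. 480. 198.] 335 [ 566. -456.   -0.] [ 617. -437.   22.] [ 715. -424.   29.]
```

Run:
```python
import cv2,numpy as np
s=cv2.imread("pics/scene0.png");t=cv2.imread("pics/top0.png")
a=cv2.resize(s[80:380,190:410],None,fx=1.8,fy=1.8,interpolation=3)
b=cv2.resize(t[110:270,200:500],(800,427),interpolation=3)
cv2.imwrite("pics/s0c.png",a);cv2.imwrite("pics/t0c.png",b)
for n in("scene","top"):
    z=np.load(n+"0.npz");im=z["im"];W=z["W"];hsv=cv2.cvtColor(im,cv2.COLOR_RGB2HSV).astype(int)
    S=(hsv[...,1]>110)&(hsv[...,2]>50);H=hsv[...,0]
    red=S&((H<6)|(H>172));blue=S&(H>98)&(H<130)
    bar=(W[...,2]>340)&(W[...,2]<356)&(W[...,0]>560)&(W[...,0]<780)&(abs(W[...,1])<330)
    p=W[bar&(hsv[...,1]<60)][:,:2].astype(np.float32);r=cv2.minAreaRect(p);print(n,"bar",len(p),r,cv2.boxPoints(r).round().tolist())
    for c,m in(("red",red),("blue",blue)):
        q=W[m&(W[...,2]>345)&(W[...,0]>500)];print(c,"clip",len(q),q.mean(0).round(1),q.min(0).round(),q.max(0).round())
        y=150 if c=="red" else -200
        h=W[m&(abs(W[...,0]-475)<90)&(abs(W[...,1]-y)<70)&(W[...,2]>30)&(W[...,2]<140)]
        print(" rim rect",cv2.minAreaRect(h[h[:,2]<58][:,:2].astype(np.float32)),len(h))
        g=h[h[:,2]>65];print(" handle",len(g),g.mean(0).round(1),"top",g[g[:,2]>112].mean(0).round(1),(g[:,2]>112).sum(),g[:,2].max())
        v=cv2.fitLine(g[:,:2].astype(np.float32),cv2.DIST_L2,0,.01,.01).ravel();print(" dir",np.degrees(np.arctan2(v[1],v[0])),g.min(0),g.max(0))
```

```text
scene bar 5425 ((646.6513671875, -20.8914794921875), (560.6973876953125, 65.84326171875), 88.87091064453125) [[608.0, -301.0], [674.0, -302.0], [685.0, 259.0], [619.0, 260.0]]
red clip 471 [648.9  72.4 353.7] [615.  49. 350.] [682. 100. 357.]
 rim rect ((465.89923095703125, 156.39434814453125), (135.59048461914062, 93.91117095947266), 0.4158038794994354) 455
 handle 133 [472.8 155.4 100.5] top [467.3 155.4 120. ] 39 126.8159863000933
 dir 0.9360605 [405.92198101 149.78518604  65.20805642] [530.52534049 161.75706186 126.8159863 ]
blue clip 636 [645.8 -97.  353.7] [ 611. -122.  349.] [679. -71. 357.]
 rim rect ((477.59130859375, -202.338623046875), (89.18448638916016, 134.37554931640625), 64.64790344238281) 546
 handle 139 [ 486.9 -207.3  105.6] top [ 480.3 -203.8  119.8] 59 124.68599963521945
 dir -24.918934 [ 421.09444663 -232.14238639   65.87453737] [ 534.77647859 -177.37586234  124.68599964]
top bar 5869 ((643.7423706054688, -18.842498779296875), (559.457763671875, 64.90799713134766), 89.02513885498047) [[607.0, -298.0], [671.0, -299.0], [681.0, 260.0], [616.0, 261.0]]
red clip 660 [646.8  74.9 354.4] [613.  51. 350.] [681. 100. 359.]
 rim rect ((464.68463134765625, 159.88906860351562), (133.90415954589844, 89.89091491699219), 0.3405801057815552) 489
 handle 128 [465.1 158.4 103.8] top [464.9 158.3 120.1] 46 126.09057222329784
 dir 0.790451 [400.64811752 154.17674811  67.5596883 ] [528.25722229 164.43480376 126.09057222]
blue clip 635 [642.9 -95.5 354.4] [ 610. -120.  350.] [676. -72. 359.]
 rim rect ((475.8583984375, -200.04547119140625), (89.64875030517578, 134.3377227783203), 64.83372497558594) 512
 handle 143 [ 470.5 -197.1  104.9] top [ 473.6 -198.5  120. ] 58 127.89814557079649
 dir -25.196564 [ 416.87210888 -229.5807699    72.22678603] [ 531.85291419 -169.94273797  127.89814557]
```

View pics/s0c.png

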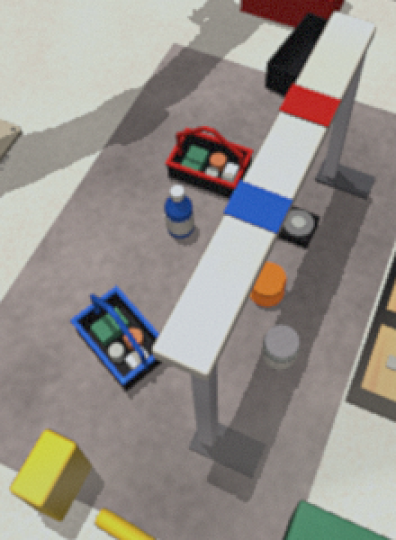

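View pics/t0c.png

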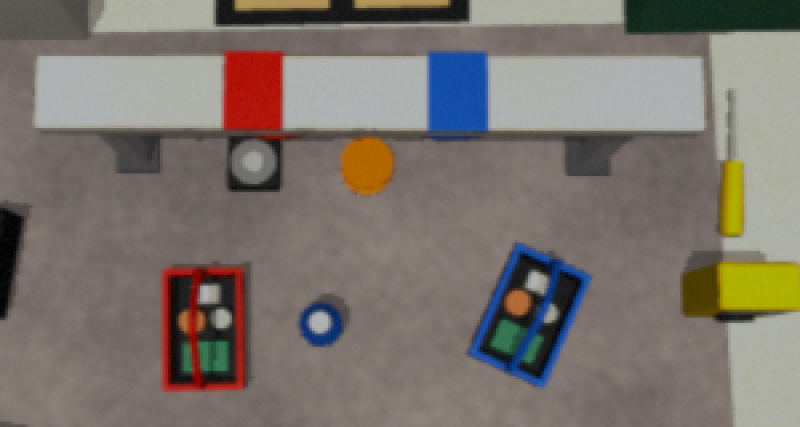

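The scene view shows the red clip at about (312,105) of the crop and the blue one at (258,205), so red is on the left. The top view shows the red basket (205,330) aligned with x, the blue one (530,315) turned about −25°, and the cleaner (321,323) between them. The tool stays vertical, so I'll grip each handle's near upright, which keeps the gripper body in front of the lamp bar.

```bash
cat >> h.py <<'E'
def rel(*tg):
    "shift (cm, tool axes) and spin (deg) to world (x,y,z mm,yaw deg) from measured pose"
    s=ctrl.read_state();p=s["eef_pos"];y0=s["tool_rot"][2]
    print("clock",round(float(s["clock"]),2),"pos",np.round(p,1),"yaw",round(float(np.degrees(y0)),2),"w",round(float(s["width"]),1),"F",np.round(s["force"],1))
    for x,y,z,yw in tg:
        d=np.array([x,y,z])-p;c,n=np.cos(y0),np.sin(y0)
        print(np.round([(c*d[0]+n*d[1])/10,(n*d[0]-c*d[1])/10,-d[2]/10,-((yw-np.degrees(y0)+180)%360-180)],2))
E
python3 -c "
from h import *
rel((401,157,200,180.6))"
```

```text
clock 1.1 pos [228.2 608.6 256.3] yaw 159.44 w 85.5 F [ 0.5 -0.1 -0.7]
[-32.04 -36.22   5.63 -21.16]
```

>>> play_rows(
  targets=[
    [0,-32.0,-36.2,5.6,-21.2],
    [0,-32.0,-36.2,5.6,-21.2],
    [0,-32.0,-36.2,5.6,-21.2],
    [0,-32.0,-36.2,5.6,-21.2],
    [0,-32.0,-36.2,5.6,-21.2],
    [0,-32.0,-36.2,5.6,-21.2],
    [0,-32.0,-36.2,5.6,-21.2],
    [0,-32.0,-36.2,5.6,-21.2],
    [0,-32.0,-36.2,5.6,-21.2],
    [0,-32.0,-36.2,5.6,-21.2],
  ],
)

```text
clock: 2.1
eef_pos: [401.5, 154.1, 200.3]
tool_rot: [-3.141, 0.0, -3.133]
force: [0.2, 0.5, 0.3]
width: 85.6
gripper_force: 0.0
```

```bash
python3 -c "
from h import *
rel((401,157,200,180.6),(401,157,78,180.6))
im,d,W=cloud('scene');im2,d2,W2=cloud('top')
a=cv2.resize(im[60:310,150:400],(500,500),interpolation=3);save(a,'s1.png');np.savez('s1.npz',W=W,W2=W2)
save(im2,'t1.png')
m=(abs(W2[...,0]-401)<120)&(abs(W2[...,1]-157)<120)&(W2[...,2]>180)
for lo in range(180,500,30):
  for n,w in(('s',W),('t',W2)):
    q=w[(abs(w[...,0]-401)<150)&(abs(w[...,1]-157)<150)&(w[...,2]>lo)&(w[...,2]<=lo+30)]
    if len(q)>15:print(lo,n,len(q),np.percentile(q,2,axis=0)[:2].round(),np.percentile(q,98,axis=0)[:2].round())
"
```

```text
clock 2.1 pos [401.5 154.1 200.3] yaw -179.51 w 85.6 F [0.2 0.5 0.3]
[ 0.05  0.29  0.03 -0.11]
[ 0.05  0.29 12.23 -0.11]
180 s 71 [392.  97.] [414. 204.]
210 s 81 [395.  80.] [416. 219.]
240 s 190 [392.  80.] [420. 222.]
240 t 92 [385.  77.] [418. 120.]
270 s 219 [392.  83.] [422. 219.]
270 t 133 [390.  81.] [413. 114.]
300 s 214 [377. 116.] [440. 161.]
300 t 36 [379. 113.] [436. 136.]
330 s 282 [375. 116.] [439. 164.]
330 t 47 [383. 113.] [435. 132.]
360 s 280 [375. 116.] [439. 164.]
360 t 64 [390. 113.] [435. 134.]
390 s 303 [378. 117.] [438. 163.]
390 t 34 [398. 115.] [430. 128.]
420 s 320 [378. 117.] [438. 160.]
450 s 317 [380. 116.] [438. 162.]
480 s 309 [389. 101.] [452. 136.]
480 t 36 [389.  98.] [449. 127.]
```

View pics/s1.png

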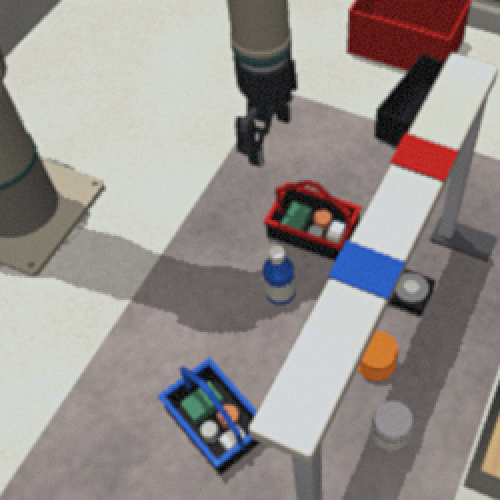

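The picture shows the gripper at (255,130), open over the near end of the red basket. At bar height its body reaches only 38 mm ahead of the TCP, as I assumed, so I'm descending.

>>> play_rows(
  targets=[
    [0,0,0.3,0,0],
    [0,0,0.3,3,0],
    [0,0,0.3,6,0],
    [0,0,0.3,9,0],
    [0,0,0.3,11.5,0],
    [0,0,0.3,12.2,0],
    [0,0,0.3,12.2,0],
  ],
)

```text
clock: 2.9
eef_pos: [399.5, 162.6, 77.0]
tool_rot: [3.141, -0.002, -3.126]
force: [0.5, 1.1, 1.1]
width: 85.1
gripper_force: 0.0
```

```bash
python3 -c "
from h import *
rel((401,157,78,180.6))
im,d,W=cloud('scene')
save(cv2.resize(im[120:220,230:350],(720,600),interpolation=3),'s2.png')
"
```

```text
clock 2.9 pos [399.5 162.6  77. ] yaw -179.13 w 85.1 F [0.5 1.1 1.1]
[-0.14 -0.56 -0.1   0.27]
```

View pics/s2.png

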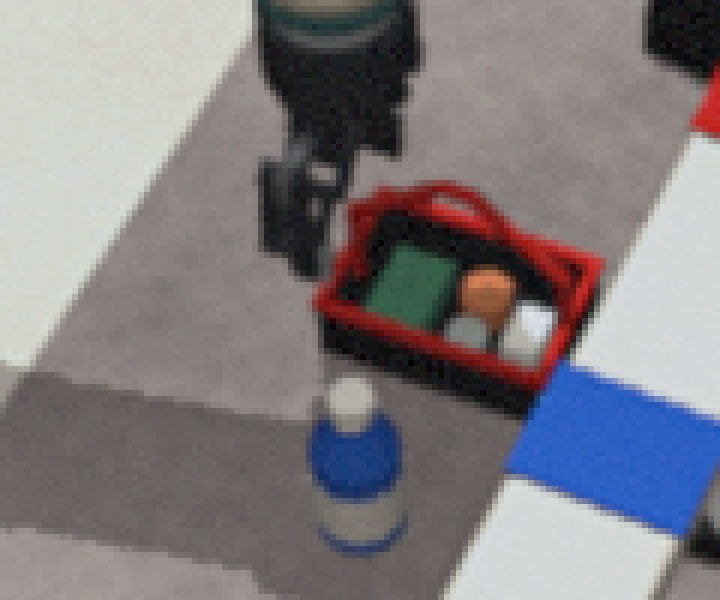

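The picture shows the fingers straddling the red handle's near upright at about (345,240), 5 mm off centre in y. I'll correct that and then close.

>>> play_rows(
  targets=[
    [0,-0.1,-0.5,-0.1,0],
    [0,-0.1,-0.5,-0.1,0],
    [0,-0.1,-0.5,-0.1,0],
    [1,-0.1,-0.5,-0.1,0],
    [1,-0.1,-0.5,-0.1,0],
    [1,-0.1,-0.5,-0.1,0],
    [1,-0.1,-0.5,-0.1,0],
    [1,-0.1,-0.5,-0.1,0],
    [1,-0.1,-0.5,-0.1,0],
    [1,-0.1,-0.5,-0.1,0],
  ],
)

```text
clock: 3.95
eef_pos: [401.7, 155.3, 79.4]
tool_rot: [3.142, 0.0, -3.13]
force: [-0.4, 0.6, 3.3]
width: 7.1
gripper_force: 58.5
```

>>> play_rows(
  targets=[
    [1,0,0,-0.5,0],
    [1,0,0,-1,0],
    [1,0,0,-2,0],
    [1,0,0,-3,0],
    [1,0,0,-3,0],
    [1,0,0,-3,0],
  ],
)

```text
clock: 4.55
eef_pos: [402.0, 155.4, 109.8]
tool_rot: [3.141, 0.001, -3.131]
force: [-0.3, 0.0, -2.9]
width: 7.3
gripper_force: 58.4
```

```bash
cat >> h.py <<'E'
def basket(c,rng):
    "handle/rim points by colour; rng=((x0,x1),(y0,y1),(z0,z1)); prints rim rect, handle top, and tilt"
    for n in("scene","top"):
        im,d,W=cloud(n);hsv=cv2.cvtColor(im,cv2.COLOR_RGB2HSV).astype(int);H=hsv[...,0]
        m=(hsv[...,1]>110)&(hsv[...,2]>50)&(((H<6)|(H>172)) if c=="red" else (H>98)&(H<130))
        for k in range(3): m&=(W[...,k]>rng[k][0])&(W[...,k]<rng[k][1])
        h=W[m]
        if len(h)<40: print(n,len(h));continue
        zt=np.percentile(h[:,2],99);t=h[h[:,2]>zt-8];r=h[h[:,2]<zt-62]
        print(n,len(h),"ztop",zt.round(1),"top",t.mean(0).round(1))
        if len(r)>20:
            A=np.c_[r[:,:2]-r[:,:2].mean(0),np.ones(len(r))];s=np.linalg.lstsq(A,r[:,2],rcond=None)[0]
            print("  rim",[np.round(v,1) for v in cv2.minAreaRect(r[:,:2].astype(np.float32))],"slope deg x,y",np.degrees(np.arctan(s[:2])).round(1),"z",s[2].round(1))
E
python3 -c "
from h import *
rel((401,157,108,180.6))
basket('red',((380,560),(90,220),(40,190)))
"
```

```text
clock 4.55 pos [402.  155.4 109.8] yaw -179.37 w 7.3 F [-0.3  0.  -2.9]
[0.1  0.16 0.18 0.03]
scene 465 ztop 153.6 top [468.  154.7 151.7]
  rim [array([466.4, 156.3]), array([133.9,  93.2]), np.float64(1.8)] slope deg x,y [ 0.1 -0.4] z 72.6
top 376 ztop 155.8 top [460.5 155.1 153.4]
  rim [array([472.5, 158. ]), array([118.4,  87.8]), np.float64(1.3)] slope deg x,y [ 2.5 -2.9] z 70.4
```

The red basket is held level with its peak 64.5 mm ahead of the TCP and 40.6 mm above it. Next I lift it and carry it to the front of the rack.

```bash
python3 -c "
from h import *
rel((402,155,206,180.6),(480,10,206,178.9))"
```

```text
clock 4.65 pos [401.6 155.2 109.2] yaw -179.36 w 7.3 F [-0.2 -0.3 -2.6]
[-0.04 -0.02 -9.68  0.04]
[ -7.68 -14.61  -9.68   1.74]
```

>>> play_rows(
  targets=[
    [1,0,0,-1,0],
    [1,0,0,-2.5,0],
    [1,0,0,-4,0],
    [1,0,0,-5.5,0],
    [1,0,0,-7,0],
    [1,0,0,-8.5,0],
    [1,0,0,-9.4,0.5],
    [1,-0.3,-0.5,-9.7,1],
    [1,-1,-1.5,-9.7,1.7],
    [1,-1.7,-3,-9.7,1.7],
  ],
)

```text
clock: 5.65
eef_pos: [419.4, 124.9, 205.9]
tool_rot: [-3.141, -0.0, 3.123]
force: [0.3, -0.1, -2.9]
width: 7.4
gripper_force: 58.5
```

>>> play_rows(
  targets=[
    [1,-0.8,-1.5,0,0],
    [1,-1.6,-3,0,0],
    [1,-2.4,-4.5,0,0],
    [1,-3.2,-6,0,0],
    [1,-4,-7.5,0,0],
    [1,-4.8,-9,0,0],
    [1,-5.5,-10.5,0,0],
    [1,-6,-11.3,0,0],
    [1,-6,-11.6,0,0],
    [1,-6,-11.6,0,0],
  ],
)

```text
clock: 6.65
eef_pos: [476.4, 8.0, 205.8]
tool_rot: [-3.142, -0.001, 3.122]
force: [-0.7, 0.8, -1.6]
width: 7.5
gripper_force: 58.4
```

```bash
python3 -c "
from h import *
rel((480,10,206,178.9),(572.5,10,206,178.9))
basket('red',((460,640),(-70,90),(110,300)))
"
```

```text
clock 6.65 pos [476.4   8.  205.8] yaw 178.89 w 7.5 F [-0.7  0.8 -1.6]
[-0.35  0.21 -0.02 -0.01]
[-9.6   0.39 -0.02 -0.01]
scene 371 ztop 250.5 top [541.6   5.1 247.3]
  rim [array([520.1,   6.8]), array([90.5, 94. ]), np.float64(89.7)] slope deg x,y [ 1.  -1.4] z 167.7
top 201 ztop 234.0 top [572.6   8.7 231.6]
  rim [array([587.9,   9. ]), array([87.6, 35.2]), np.float64(89.5)] slope deg x,y [10.2 -3.4] z 163.0
```

>>> play_rows(
  targets=[
    [1,-0.6,0,0,0],
    [1,-1.8,0.1,0,0],
    [1,-3.2,0.1,0,0],
    [1,-4.6,0.2,0,0],
    [1,-6,0.2,0,0],
    [1,-7.2,0.2,0,0],
    [1,-8.2,0.2,0,0],
    [1,-8.9,0.2,0,0],
    [1,-9.2,0.2,0,0],
    [1,-9.2,0.2,0,0],
  ],
)

```text
clock: 7.75
eef_pos: [569.0, 8.9, 206.2]
tool_rot: [3.142, -0.0, 3.123]
force: [0.0, 0.3, -2.5]
width: 6.8
gripper_force: 58.5
```

```bash
python3 -c "
from h import *
rel((572.5,10,206,178.9),(573,66,206,178.9),(573,66,169,178.9))
im,d,W=cloud('top');save(cv2.resize(im[110:230,240:400],(800,600),interpolation=3),'t3.png')
hsv=cv2.cvtColor(im,cv2.COLOR_RGB2HSV).astype(int)
m=(W[...,2]>300)&(W[...,2]<480)&(W[...,0]>480)&(abs(W[...,1])<110)
for lo in(300,325,340,360,400,440):
  q=W[m&(W[...,2]>lo)&(W[...,2]<=lo+25)&(hsv[...,2]<110)]
  if len(q)>5:print(lo,len(q),np.percentile(q,[2,98],axis=0).round().tolist())
q=W[(W[...,2]>344)&(W[...,2]<356)&(hsv[...,2]>130)&(W[...,0]>560)&(abs(W[...,1]-10)<25)];print('bar front',q[:,0].min())
"
```

```text
clock 7.75 pos [569.    8.9 206.2] yaw 178.95 w 6.8 F [ 0.   0.3 -2.5]
[-0.35  0.12  0.02  0.05]
[-0.3   5.72  0.02  0.05]
[-0.3   5.72  3.72  0.05]
325 85 [[611.0, -108.0, 330.0], [616.0, 108.0, 347.0]]
340 38 [[611.0, -108.0, 340.0], [639.0, 105.0, 354.0]]
bar front 661.7169070449147
```

View pics/t3.png

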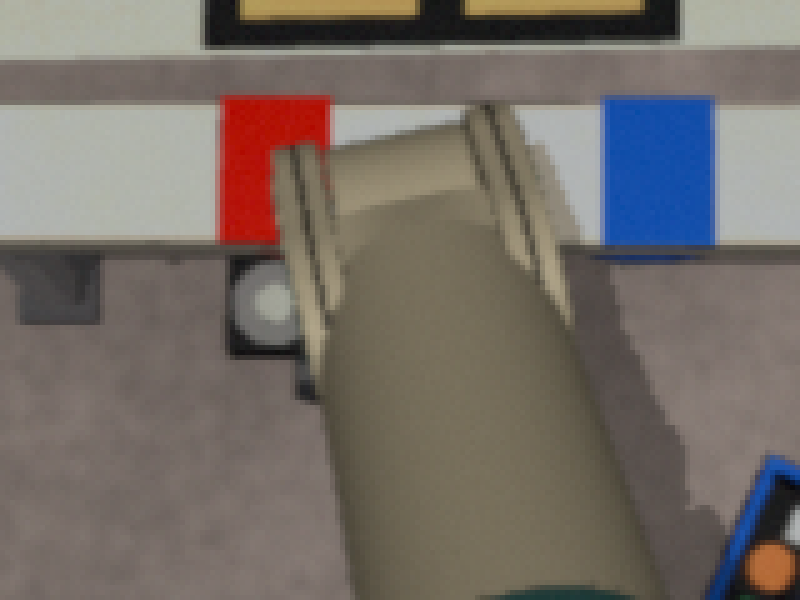

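The top view shows the wrist above the bar at z>480 and the blue hook's underside as a sliver at (605–700,258), which agrees with the computed hook position. Now I slide the handle over the red hook's tip.

>>> play_rows(
  targets=[
    [1,-0.1,0.4,0,0],
    [1,-0.2,1.2,0,0],
    [1,-0.3,2,0,0],
    [1,-0.35,2.8,0,0],
    [1,-0.35,3.6,0,0],
    [1,-0.35,4.4,0,0],
    [1,-0.35,5.2,0,0],
    [1,-0.35,5.6,0,0],
    [1,-0.35,5.7,0,0],
    [1,-0.35,5.7,0,0],
  ],
)

```text
clock: 8.8
eef_pos: [573.5, 65.6, 206.2]
tool_rot: [-3.141, -0.0, 3.123]
force: [-0.4, -0.6, -1.9]
width: 7.2
gripper_force: 58.5
```

```bash
python3 -c "
from h import *
rel((573,66,206,178.9),(573,66,169,178.9))
basket('red',((560,720),(-10,130),(100,300)))
"
```

```text
clock 8.8 pos [573.5  65.6 206.2] yaw 178.94 w 7.2 F [-0.4 -0.6 -1.9]
[0.05 0.04 0.02 0.04]
[0.05 0.04 3.72 0.04]
scene 252 ztop 230.7 top [673.   62.4 227.6]
  rim [array([681. ,  64.7]), array([90.2, 47.2]), np.float64(88.9)] slope deg x,y [-2.5 -1.1] z 159.6
top 7
```

>>> play_rows(
  targets=[
    [1,0,0.05,0.8,0],
    [1,0,0.05,1.6,0],
    [1,0,0.05,2.4,0],
    [1,0,0.05,3.0,0],
    [1,0,0.05,3.3,0],
    [1,0,0.05,3.5,0],
    [1,0,0.05,3.6,0],
    [1,0,0.05,3.6,0],
  ],
)

```text
clock: 9.7
eef_pos: [573.8, 66.2, 170.5]
tool_rot: [3.141, 0.001, 3.123]
force: [-0.5, 0.3, -2.4]
width: 7.2
gripper_force: 58.5
```

>>> play_rows(
  targets=[
    [1,0,0,0.1,0],
    [1,0,0,0.2,0],
    [1,0,0,0.2,0],
  ],
)

```text
clock: 10.0
eef_pos: [574.6, 66.2, 169.0]
tool_rot: [3.141, 0.003, 3.123]
force: [0.3, -0.1, 2.5]
width: 7.2
gripper_force: 59.0
```

The force shows contact with the hook at the expected height. I release and back straight away from the rack.

>>> play_rows(
  targets=[
    [0.8,0,0,0,0],
    [0.5,0,0,0,0],
    [0.5,0,0,0,0],
    [0.5,0,0,0,0],
    [0.5,0,0,0,0],
    [0.5,0.2,0,0,0],
    [0.5,0.5,0,0,0],
    [0.5,1,0,0,0],
    [0.5,2,0,0,0],
    [0.5,3.5,0,0,0],
  ],
)

```text
clock: 11.0
eef_pos: [538.0, 66.8, 168.3]
tool_rot: [3.141, 0.0, 3.123]
force: [0.4, -0.1, -0.6]
width: 43.0
gripper_force: 0.0
```

>>> play_rows(
  targets=[
    [0.5,3,0,0,0],
    [0.5,6,0,0,0],
    [0.5,9,0,-2,0],
    [0.5,11,0,-4,0],
    [0.5,11,0,-4,0],
  ],
)

```text
clock: 11.5
eef_pos: [426.0, 68.9, 210.0]
tool_rot: [-3.141, 0.001, 3.124]
force: [0.7, 0.3, -0.4]
width: 42.9
gripper_force: 0.0
```

```bash
python3 -c "
from h import *
rel((419,-174,205,155))
basket('red',((560,720),(-10,130),(80,300)))
im,d,W=cloud('scene');save(cv2.resize(im[110:280,250:450],(700,595),interpolation=3),'s4.png')
"
```

```text
clock 11.5 pos [426.   68.9 210. ] yaw 179.02 w 42.9 F [ 0.7  0.3 -0.4]
[  0.28 -24.3    0.5   24.02]
scene 279 ztop 200.7 top [668.1  62.5 197.7]
  rim [array([681. ,  64.5]), array([91.7, 59.2]), np.float64(88.4)] slope deg x,y [ 4.3 -2.6] z 130.8
top 409 ztop 211.9 top [633.   66.  209.3]
  rim [array([620.4,  67.2]), array([86.4, 88.5]), np.float64(89.3)] slope deg x,y [-3.2 -7.4] z 123.3
```

View pics/s4.png

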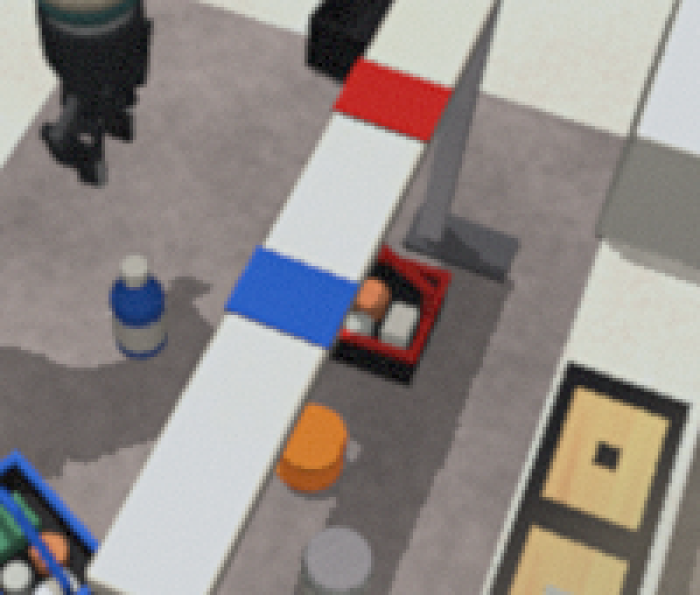

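The picture shows the red basket hanging level behind the bar at (400,310), with its rim near z 131. The spool and tin are undisturbed. Next is the blue basket.

>>> play_rows(
  targets=[
    [0,0.3,-4,0,8],
    [0,0.3,-8,0,16],
    [0,0.3,-12,0,24],
    [0,0.3,-16,0,24],
    [0,0.3,-20,0,24],
    [0,0.3,-24.3,0.5,24],
    [0,0.3,-24.3,0.5,24],
    [0,0.3,-24.3,0.5,24],
    [0,0.3,-24.3,0.5,24],
    [0,0.3,-24.3,0.5,24],
  ],
)

```text
clock: 12.65
eef_pos: [421.4, -172.6, 203.0]
tool_rot: [3.141, -0.001, 2.707]
force: [0.4, -1.1, -0.5]
width: 85.4
gripper_force: 0.0
```

```bash
python3 -c "
from h import *
rel((418.5,-174,205,155),(418.5,-174,79,155))
basket('blue',((380,580),(-290,-120),(40,140)))
"
```

```text
clock 12.65 pos [ 421.4 -172.6  203. ] yaw 155.09 w 85.4 F [ 0.4 -1.1 -0.5]
[ 0.21 -0.25 -0.2   0.09]
[ 0.21 -0.25 12.4   0.09]
scene 498 ztop 124.8 top [ 478.4 -203.3  121.5]
  rim [array([ 476.9, -201.9]), array([ 88.9, 134.9]), np.float64(65.0)] slope deg x,y [ 0.1 -0.1] z 45.5
top 207 ztop 126.5 top [ 483.3 -203.1  123.2]
  rim [array([ 477. , -197.3]), array([ 84., 135.]), np.float64(63.3)] slope deg x,y [-0.5 -0.5] z 46.5
```

>>> play_rows(
  targets=[
    [0,0.2,-0.25,0,0],
    [0,0.2,-0.25,3,0],
    [0,0.2,-0.25,6,0],
    [0,0.2,-0.25,9,0],
    [0,0.2,-0.25,11.5,0],
    [0,0.2,-0.25,12.3,0],
    [0,0.2,-0.25,12.3,0],
    [0,0.2,-0.25,12.3,0],
  ],
)

```text
clock: 13.55
eef_pos: [418.6, -175.6, 81.1]
tool_rot: [3.142, 0.001, 2.704]
force: [-0.2, 0.4, 0.5]
width: 85.5
gripper_force: 0.0
```

```bash
python3 -c "
from h import *
rel((418.5,-174,79,155))"
```

```text
clock 13.55 pos [ 418.6 -175.6   81.1] yaw 154.95 w 85.5 F [-0.2  0.4  0.5]
[ 0.08  0.14  0.21 -0.05]
```

>>> play_rows(
  targets=[
    [0,0.1,0.1,0.2,0],
    [0,0.1,0.1,0.2,0],
    [1,0.1,0.1,0.2,0],
    [1,0.1,0.1,0.2,0],
    [1,0.1,0.1,0.2,0],
    [1,0.1,0.1,0.2,0],
    [1,0.1,0.1,0.2,0],
    [1,0.1,0.1,0.2,0],
    [1,0.1,0.1,0.2,0],
  ],
)

```text
clock: 14.45
eef_pos: [417.7, -174.2, 78.4]
tool_rot: [-3.142, -0.0, 2.704]
force: [-0.5, 1.2, 3.4]
width: 7.3
gripper_force: 58.5
```

>>> play_rows(
  targets=[
    [1,0,0,-0.5,0],
    [1,0,0,-1,0],
    [1,0,0,-2,0],
    [1,0,0,-3,0],
    [1,0,0,-3,0],
    [1,0,0,-3,0],
  ],
)

```text
clock: 15.05
eef_pos: [417.9, -174.3, 108.8]
tool_rot: [3.141, 0.001, 2.704]
force: [-0.3, 1.1, -3.1]
width: 7.1
gripper_force: 58.3
```

```bash
python3 -c "
from h import *
basket('blue',((380,580),(-290,-120),(60,180)))
rel((418.5,-174,208,155),(505,-155,208,178.9))"
```

```text
scene 573 ztop 154.2 top [ 479.1 -203.7  151.4]
  rim [array([ 476.9, -202.2]), array([ 88.7, 135.2]), np.float64(64.9)] slope deg x,y [-0.3 -0.3] z 74.4
top 249 ztop 147.5 top [ 490.8 -201.6  147.6]
  rim [array([ 486.4, -204.9]), array([ 89.1, 109.3]), np.float64(65.0)] slope deg x,y [-0.3 -0. ] z 75.5
clock 15.15 pos [ 417.5 -174.1  108.3] yaw 154.94 w 7.4 F [-0.2  0.6 -1.8]
[-0.08  0.05 -9.97 -0.06]
[ -7.11   5.44  -9.97 -23.96]
```

The blue basket is held level too. Lifting, turning and carrying it.

>>> play_rows(
  targets=[
    [1,0,0,-1,0],
    [1,0,0,-2.5,0],
    [1,0,0,-4,0],
    [1,0,0,-5.5,0],
    [1,0,0,-7,0],
    [1,0,0,-8.5,0],
    [1,0,0,-9.5,-1],
    [1,-0.3,0.2,-9.9,-3],
    [1,-0.8,0.6,-9.9,-6],
    [1,-1.5,1.1,-9.9,-9],
  ],
)

```text
clock: 16.15
eef_pos: [435.8, -170.4, 207.2]
tool_rot: [-3.142, -0.001, 2.865]
force: [0.0, -0.3, -3.0]
width: 7.0
gripper_force: 58.4
```

```bash
python3 -c "
from h import *
rel((500,-156,208,178.9))"
```

```text
clock 16.15 pos [ 435.8 -170.4  207.2] yaw 164.14 w 7.0 F [ 0.  -0.3 -3. ]
[ -5.78   3.14  -0.08 -14.76]
```

>>> play_rows(
  targets=[
    [1,-0.7,0.4,-0.1,-3],
    [1,-1.6,0.9,-0.1,-6],
    [1,-2.6,1.4,-0.1,-9],
    [1,-3.6,1.9,-0.1,-12],
    [1,-4.5,2.4,-0.1,-14],
    [1,-5.3,2.8,-0.1,-14.8],
    [1,-5.8,3.1,-0.1,-14.8],
    [1,-5.8,3.1,-0.1,-14.8],
    [1,-5.8,3.1,-0.1,-14.8],
  ],
)

```text
clock: 17.05
eef_pos: [499.7, -156.8, 208.1]
tool_rot: [-3.142, -0.001, 3.119]
force: [0.0, 0.5, -2.4]
width: 6.9
gripper_force: 58.4
```

```bash
python3 -c "
from h import *
rel((500,-156,208,178.9),(570,-156,208,178.9))
basket('blue',((480,650),(-230,-90),(110,300)))"
```

```text
clock 17.05 pos [ 499.7 -156.8  208.1] yaw 178.73 w 6.9 F [ 0.   0.5 -2.4]
[-0.02  0.08  0.01 -0.17]
[-7.02  0.24  0.01 -0.17]
scene 399 ztop 254.6 top [ 566.1 -159.7  251.5]
  rim [array([ 532.4, -158.3]), array([89.9, 67.4]), np.float64(89.8)] slope deg x,y [ 2.6 -1.7] z 169.0
top 320 ztop 253.5 top [ 564.8 -146.4  254.5]
  rim [array([ 577., -157.]), array([ 88.3, 105.3]), np.float64(88.7)] slope deg x,y [5.4 3.5] z 167.9
```

>>> play_rows(
  targets=[
    [1,-0.5,0,0,0],
    [1,-1.5,0.1,0,0],
    [1,-2.7,0.1,0,0],
    [1,-3.9,0.1,0,0],
    [1,-5,0.15,0,0],
    [1,-6,0.15,0,0],
    [1,-6.6,0.15,0,0],
    [1,-6.9,0.15,0,0],
    [1,-6.9,0.15,0,0],
    [1,-6.9,0.15,0,0],
  ],
)

```text
clock: 18.15
eef_pos: [568.7, -156.9, 208.2]
tool_rot: [3.142, -0.001, 3.119]
force: [0.3, -0.6, -2.3]
width: 7.2
gripper_force: 58.4
```

```bash
python3 -c "
from h import *
rel((570,-156,208,178.9),(570.5,-104,208,178.9))"
```

```text
clock 18.15 pos [ 568.7 -156.9  208.2] yaw 178.73 w 7.2 F [ 0.3 -0.6 -2.3]
[-0.13  0.09  0.02 -0.17]
[-0.06  5.29  0.02 -0.17]
```

>>> play_rows(
  targets=[
    [1,0,0.4,0,0],
    [1,-0.05,1.2,0,0],
    [1,-0.05,2,0,0],
    [1,-0.05,2.8,0,0],
    [1,-0.05,3.6,0,0],
    [1,-0.05,4.4,0,0],
    [1,-0.05,5,0,0],
    [1,-0.05,5.3,0,0],
    [1,-0.05,5.3,0,0],
    [1,-0.05,5.3,0,0],
  ],
)

```text
clock: 19.15
eef_pos: [570.9, -104.2, 208.3]
tool_rot: [-3.141, -0.0, 3.119]
force: [-0.2, -0.5, -2.5]
width: 7.6
gripper_force: 58.4
```

```bash
python3 -c "
from h import *
rel((570.5,-104,208,178.9),(570.5,-104,168.5,178.9))
basket('blue',((560,720),(-190,-40),(100,300)))"
```

```text
clock 19.15 pos [ 570.9 -104.2  208.3] yaw 178.72 w 7.6 F [-0.2 -0.5 -2.5]
[ 0.04  0.02  0.03 -0.18]
[ 0.04  0.02  3.98 -0.18]
scene 361 ztop 236.2 top [ 669.5 -107.8  232.8]
  rim [array([ 679.4, -107. ]), array([90.2, 47.8]), np.float64(87.9)] slope deg x,y [ 7.2 -2.5] z 163.3
top 65 ztop 179.7 top [623.  -63.1 175.5]
```

Well positioned, with no contact. Lowering onto the seat, contact expected at TCP z ≈ 167.

>>> play_rows(
  targets=[
    [1,0,0,0.8,0],
    [1,0,0,1.6,0],
    [1,0,0,2.4,0],
    [1,0,0,3.0,0],
    [1,0,0,3.4,0],
    [1,0,0,3.7,0],
    [1,0,0,3.8,0],
    [1,0,0,3.8,0],
  ],
)

```text
clock: 20.05
eef_pos: [571.0, -103.8, 170.3]
tool_rot: [3.142, 0.0, 3.12]
force: [-0.5, 0.0, -1.9]
width: 7.2
gripper_force: 58.4
```

>>> play_rows(
  targets=[
    [1,0,0,0.1,0],
    [1,0,0,0.2,0],
    [1,0,0,0.2,0],
  ],
)

```text
clock: 20.35
eef_pos: [570.9, -103.9, 168.3]
tool_rot: [3.142, 0.0, 3.12]
force: [0.3, -0.7, -2.2]
width: 7.5
gripper_force: 58.4
```

>>> play_rows(
  targets=[
    [1,0,0,0.1,0],
    [1,0,0,0.2,0],
    [1,0,0,0.2,0],
  ],
)

```text
clock: 20.65
eef_pos: [571.8, -103.9, 166.8]
tool_rot: [-3.141, 0.002, 3.12]
force: [0.2, 0.3, 0.7]
width: 6.9
gripper_force: 58.6
```

The hook now carries the weight, so I release and back out.

>>> play_rows(
  targets=[
    [0.8,0,0,0,0],
    [0.5,0,0,0,0],
    [0.5,0,0,0,0],
    [0.5,0,0,0,0],
    [0.5,0,0,0,0],
    [0.5,0.2,0,0,0],
    [0.5,0.5,0,0,0],
    [0.5,1,0,0,0],
    [0.5,2,0,0,0],
    [0.5,3.5,0,0,0],
  ],
)

```text
clock: 21.65
eef_pos: [535.4, -103.0, 166.3]
tool_rot: [3.141, 0.0, 3.12]
force: [0.0, -0.2, -0.0]
width: 42.7
gripper_force: 0.0
```

>>> play_rows(
  targets=[
    [0.5,3,0,0,0],
    [0.5,6,0,0,0],
    [0.5,9,0,-2,0],
    [0.5,12,0,-5,0],
    [0.5,14,0,-8,0],
    [0.5,14,0,-8,0],
    [0.5,14,0,-8,0],
    [0.5,14,0,-8,0],
  ],
)

```text
clock: 22.45
eef_pos: [396.1, -100.0, 245.8]
tool_rot: [3.141, -0.0, 3.12]
force: [-0.1, -0.4, 0.6]
width: 42.8
gripper_force: 0.0
```

```bash
python3 -c "
from h import *
rel()
basket('blue',((560,720),(-190,-40),(80,300)))
basket('red',((560,720),(-10,130),(80,300)))
im,d,W=cloud('scene');im2,_,_=cloud('top')
save(np.hstack([cv2.resize(im[100:350,230:430],(400,500),interpolation=3),cv2.resize(im2[110:235,250:350],(400,500),interpolation=3)]),'f5.png')
for t in['cleaner','spool','fan','tin']:
    q=ctrl.trace('scene',t)
    if q: p=W[q[0]['pixels']];print(t,np.nanmedian(p,axis=0).round())
"
```

```text
clock 22.45 pos [ 396.1 -100.   245.8] yaw 178.75 w 42.8 F [-0.1 -0.4  0.6]
scene 386 ztop 201.4 top [ 664.4 -107.6  198.6]
  rim [array([ 675.4, -107.1]), array([89.1, 67. ]), np.float64(88.7)] slope deg x,y [ 6.2 -2.8] z 129.7
top 402 ztop 213.4 top [ 629.7 -105.5  210.4]
  rim [array([ 619.3, -103.7]), array([85.6, 91. ]), np.float64(88.7)] slope deg x,y [-7.2 -7.1] z 121.9
scene 291 ztop 201.2 top [668.1  63.1 198.4]
  rim [array([681.1,  65.2]), array([91.9, 60.9]), np.float64(89.2)] slope deg x,y [ 4.5 -2.8] z 130.9
top 398 ztop 212.4 top [631.8  66.4 209.3]
  rim [array([620.8,  67.1]), array([86.3, 88.7]), np.float64(89.2)] slope deg x,y [-5.3 -7.3] z 123.4
cleaner [476.  15.  69.]
spool [655.  -9.  45.]
tin [ 714. -135.   53.]
```

View pics/f5.png

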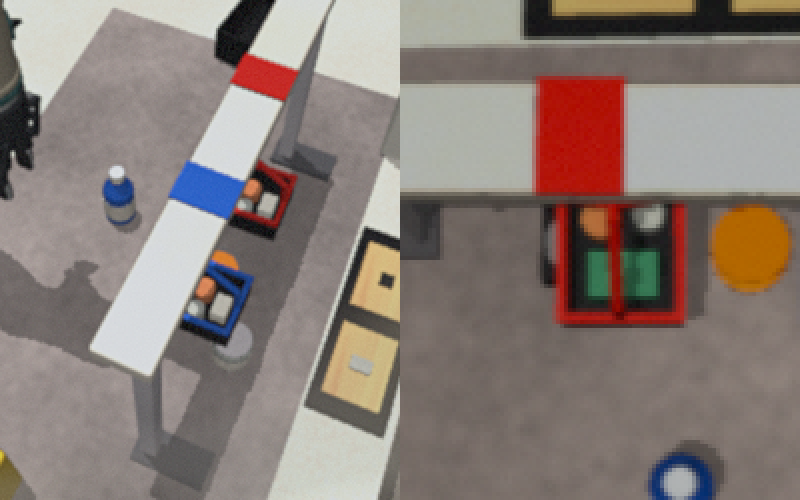

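The picture shows both baskets hanging level under their own clips: red at (265,200) on the left half and blue at (220,300). The spool, tin and cleaner are where they were. Handing in.

```bash
python3 -c "
from cell import ctrl
print(ctrl.finish_job())"
```

```text
the job is handed in; nothing more can be done
None
```

I handed the job in at about 23 s: the red and blue baskets each hang close to level on the hook of their own colour, the arm is clear of everything, and every bystander I could see is still in place; the hand-in call returned no verdict.

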